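# Make up a power-supply kit around its two circuit boards

### The job

Make up the power-supply kit in the black divided tray, each part in the compartment next to the board it will be fitted to, standing upright on the compartment's floor: the aluminium heat sink directly left of the green board, the blue capacitor directly right of the green board, and the transformer directly left of the red board (left and right as the robot sees them from its base). Then lay the yellow box of mounting screws flat on top of the heat sink, in the middle, so that it stays with it. Leave the solder spool and the tape roll where they are, and let go of everything at the end.

Things in the scene. Friction and masses are not known exactly. Their poses are not given: they have to be found in the camera images.
- kit_tray: Black shallow tray fixed to the bench, 171 (x) by 255 (y) mm, 2 rows (x) of 3 compartments (y), each 81 mm square inside, pitch 84 mm, centres x = -42 (front) or 42 mm, y = 84 (left), 0, -84 mm. Origin: centre of underside, on the bench; +x away from the robot, +y to its left, within 0.25 rad. Above the bench: floor 4, dividers 14, outer walls 18 mm. Boards in the two middle cells, the rest empty.
- green_board: Green circuit board, white connector, 72 by 74 mm, fixed in the middle compartment of the front or back row (varies); tallest part 14 mm over the tray floor. Origin: centre of its underside, on the tray floor, 4 mm above the bench; axes parallel to the tray's. Left compartment's centre: 84 mm along its +y; right one's: 84 mm along -y. Left is the robot's left, seen from its base.
- red_board: Red circuit board with black relay and terminal strip, 72 by 74 mm, fixed in the middle compartment of the other row; tallest part 16 mm over the tray floor. Origin: centre of its underside, on the tray floor; axes parallel to the tray's. The compartment left of it is centred 84 mm along its +y.
- heat_sink: Loose bare aluminium heat sink, a block 60 by 60 mm and 48 mm high with nine upright fins running along its x; about 0.22 kg. Stands fins up on the bench; grip it across two opposite sides (60 mm). Its flat top is at 48 mm. Origin: centre of its underside; x and y along its sides, z up.
- capacitor: Loose blue round capacitor standing upright, 55 mm across and 70 mm high, black top with two 11 mm wide aluminium terminals that rise to 75 mm; about 0.18 kg. Origin: centre of its underside, z up.
- transformer: Loose small mains transformer standing upright: dark grey laminated iron core 60 mm (x) by 30 mm (y), from 2 to 48 mm high, with an orange-brown taped winding 34 (x) by 50 (y) mm bulging out of the middle, on a white foot; about 0.38 kg. Best gripped along its x across the 60 mm of the core. Origin: centre of its underside, z up.
- screw_box: Loose yellow plastic box of screws with a white blank label on its lid, 60 (x) by 40 (y) by 24 mm high, lying flat; about 0.07 kg. Grip it across the 40 mm. Origin: centre of its underside, z up.
- solder_spool: Bystander, loose: white spool of grey solder wire standing on end, 58 mm across, 48 mm high, 0.5 kg, among the parts. To be left alone. Origin: centre of its underside.
- tape_roll: Bystander, loose: brown roll of tape lying flat behind the parts and the tray, 76 mm across with a 58 mm hole, 24 mm high. To be left alone. Origin: centre of its underside.
Not all that is in view belongs to the job. Of the things shaped like the screw_box, the yellow one is meant. What is shaped like the heat_sink but turquoise is not meant.

How it is judged:
At the end, for the whole second after the job is handed in: Heat sink left of, capacitor right of the green board, transformer left of the red one: each within 16 mm of its compartment's centre along either side, upright, on the floor (4 mm). Screw box flat on the heat sink, centres within 14 mm. All released and at rest (x of heat_sink in the frame of green_board between -0.016 and 0.016 m and y of heat_sink in the frame of green_board between 0.068 and 0.1 m and z of heat_sink in the frame of green_board between -0.004 and 0.004 m and x of capacitor in the frame of green_board between -0.016 and 0.016 m and y of capacitor in the frame of green_board between -0.1 and -0.068 m and z of capacitor in the frame of green_board between -0.004 and 0.004 m and x of transformer in the frame of red_board between -0.016 and 0.016 m and y of transformer in the frame of red_board between 0.068 and 0.1 m and z of transformer in the frame of red_board between -0.004 and 0.004 m and horizontal distance between screw_box and heat_sink below 0.014 m and z of screw_box in the frame of heat_sink between 0.044 and 0.052 m and angle between each of heat_sink, capacitor, transformer, screw_box's own z axis and vertical below 0.08 rad and linear speed of each of heat_sink, capacitor, transformer, screw_box below 0.02 m/s); the robot touches nothing.
It fails at once if the solder spool was moved by more than 25 mm (distance of solder_spool from where it was at the start of the episode above 0.025 m).
It fails at once if the tape roll was moved by more than 25 mm (distance of tape_roll from where it was at the start of the episode above 0.025 m).
It also fails if it takes over 106 s, if anything falls off the work surface, if the arm or the gripper's body presses on something with over 40 N, if the wrist force passes 120 N, or if a joint passes its speed limit or range.

### The arm

A 6-joint arm with a two-finger parallel gripper is mounted at the origin on the work surface. World frame = base frame: x ahead of the robot, y to its left, z up, the work surface at z = 0. Lengths are in m, angles in rad, forces in N, time in s.
With the tool pointing down it reaches from about 0.35 to 0.975 m from the base axis. Payload 4.9 kg.
Tool frame: the origin (TCP) lies at the very end of the fingers, on their centre line; the grasp point (between the pads) lies 19 mm behind it (r.grip_point_offset is the distance from the TCP to the grasp point, in m); y points along the fingers, z is the direction in which the jaws open and shut, and the axes are right-handed (so a half turn about y gives the same grasp; the last joint's range is limited). The gripper opens to 85 mm and grips with 20 to 120 N. Pads are 22 mm wide; open, the fingers measure 114 mm over their backs; the gripper's body (76 mm by 85 mm) begins 54 mm behind the grasp point. The pads swing forward as they close: fully open they stand 13 mm farther back than shut.
Start: joints at [-1.362, 0.053, 1.613, -0, 1.476, -0.119], TCP at [0.201, -0.592, 0.231] pointing down, gripper open.
Joint ranges: [-3.01, 3.01], [-1.01, 2.22], [0.06, 2.58], [-1.02, 4.17], [0.09, 2.62], [-3.14, 3.14]. Speed limits (rad/s): [2.57, 2.57, 3.14, 3.14, 3.14, 3.14].

### API

Orientations are given as a unit quaternion [w, x, y, z].
In Python, from workcell import r gives the robot as it stands. The module is installed in compiled form; this text tells all that it offers.
- The arm moves only by the tool apply_moves, never from a script. Its argument "series" is a list of rows, each a list of 5 numbers: the closure, from -1 (fully open) to 1 (shut), so that 0 is half open, then the shift along the tool's x, y, z in mm, then the turn about the tool's y in degrees. A call has 1 to 8 rows; each row is the pose to reach, as a shift and turn from the pose commanded when the call began, along the tool's axes at that moment; what a row does not reach only later rows make up. A row lasts 1/12 s, in which the tool goes at most 41.7 mm and 7.16 degrees, less where a joint would pass 70% of its speed; a pose out of reach is approached as far as the arm can. A call with a gripper value outside its range is refused whole. The fingers move at their own pace and stop on an object; "force" is the grip in N (left out, the last holds). Time passes only in rows, so rows that repeat a pose let the fingers close. It gives the time, the measured TCP pose, the force and the opening at its end, in the units of the state.
- r.observe(): the state, without advancing time (a new reading comes with each control period).
- r.grab_frame(name): name is "scene" or "top" or "wrist"; returns a dict with "img" (384x512x3 uint8, red, green, blue), "fx", "fy", "cx", "cy" (pixels), "R" (3x3) and "t" (3): a world point X has camera coordinates R X + t; the wrist camera has in their place "tool_from_camera" (4x4, takes a point from camera to tool coordinates, whose origin is the TCP and whose axes are the tool frame's). Camera axes: x right, y down, z forward; pixel columns grow to the right and rows downward; lengths in m; the calibration is good to about 2 mm. A picture is of the moment at which its call begins: read the wrist's pose just before it. There is no depth.
- r.sign_off(): hands the job in, once; it reports no verdict.
The state is a dict: "t": time; "qpos": joint angles; "dq": joint speeds; "effort": joint torques, N m; "eef_pos": TCP position; "eef_rot": TCP orientation; "force": force on the tool from outside, world axes, zero at the start; "wrist_torque": the same for the moment, N m; "opening": finger opening in m.
Only numpy, scipy, OpenCV 4.12 (cv2) and the standard library are available. Lean on these libraries where they do the work, as an engineer would, in place of code of your own. Each camera call takes 0.05 s, during which the arm holds its last target. There are 200 camera calls.

## Working session

There is one attempt and no reset: what is moved stays moved. The work goes in short steps, Python scripts to look and compute and a tool call to move; the robot and the scene stay as the last step left them, time stands still between calls to the robot, and variables do not carry over. Pictures are saved under pics/ and viewed, about 12 in all and at most 16, crops included, and the job is handed in when it is done.

Besides the shell and the picture viewer there is one more tool, called after "Emit:" as name([rows], argument=value, ...), one row to a line, values as JSON. apply_moves: Moves the arm, as the interface text tells. Its arguments: {"type":"object","properties":{"series":{"type":"array"},"force":{"type":"number"}},"required":["series"]}

```bash
mkdir -p pics; python3 - <<'E'
from workcell import r
import cv2, numpy as np
s=r.observe(); print(s['t'],s['eef_pos'],s['eef_rot'],s['opening'],r.grip_point_offset)
for n in ("top","scene"):
    f=r.grab_frame(n); cv2.imwrite(f"pics/{n}0.png",cv2.resize(f["img"][:,:,::-1],(800,600),interpolation=cv2.INTER_CUBIC))
    print(n,f["fx"],f["fy"],f["cx"],f["cy"],np.array(f["R"]).round(4).tolist(),np.array(f["t"]).round(4))
E
```

```text
0.0 [ 0.20109911 -0.5910855   0.23005863] [ 0.11534419 -0.11539807  0.69837612 -0.69688578] 0.08546864955847161 0.0187
top 369.5688767874946 369.5688767874946 257.3830924983481 188.2346802538477 [[0.0034, -1.0, -0.0045], [-0.9851, -0.0026, -0.172], [0.172, 0.005, -0.9851]] [0.1278 0.5146 0.9303]
scene 463.57980132511454 463.57980132511454 253.24607601542488 188.7925700466488 [[0.7747, 0.6323, -0.0102], [0.4712, -0.5878, -0.6576], [-0.4218, 0.5046, -0.7533]] [-0.4919 -0.1328  1.3664]
```

View pics/top0.png

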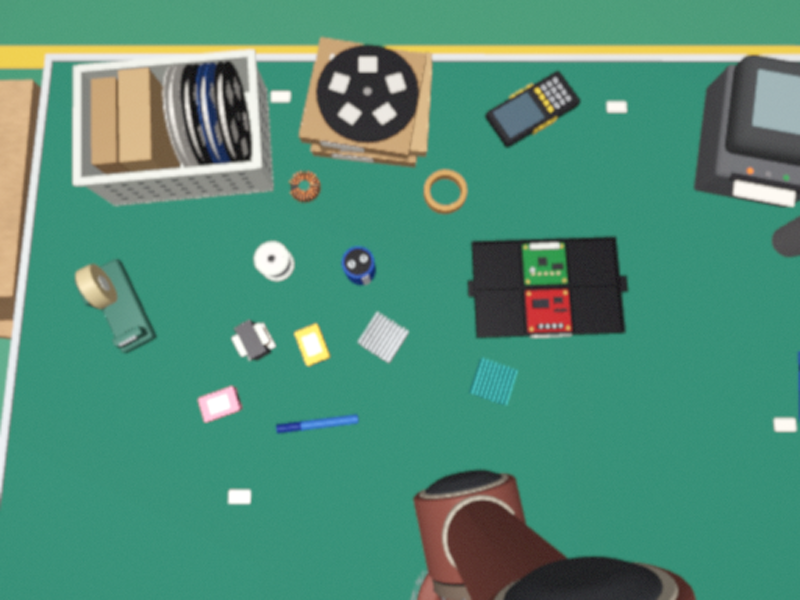

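View pics/scene0.png

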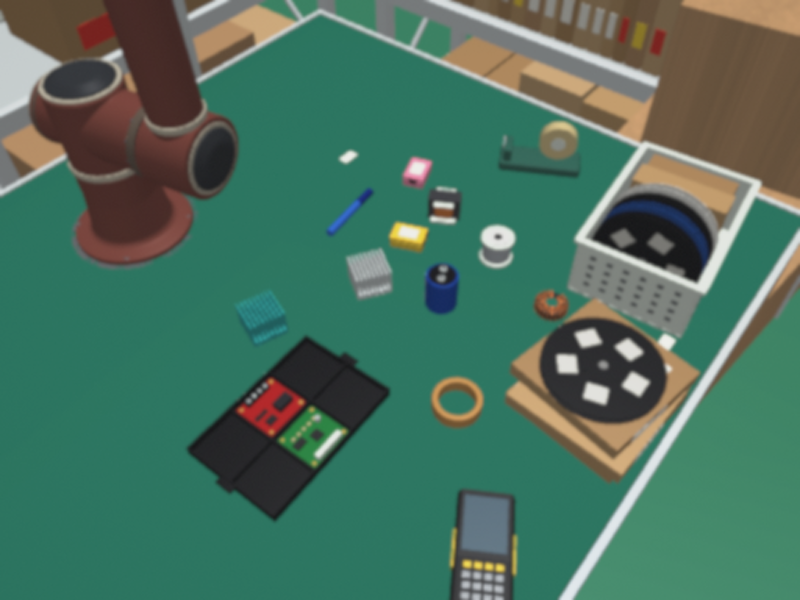

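The top view (800 px wide) shows the green board at (545,262) in the back row and the red one at (548,311) in the front row. The parts are the heat sink (383,337), capacitor (359,265), transformer (253,340), yellow box (312,344) and spool (273,261). The next step is an enlarged crop for measuring.

```bash
python3 - <<'E'
from workcell import r
import cv2, numpy as np
f=[r.grab_frame("top")["img"].astype(float) for _ in range(6)]
a=np.mean(f,0).astype(np.uint8)[:,:,::-1]
for n,(x0,y0,w,h,k) in dict(parts=(140,150,130,90,6),tray=(290,145,125,95,6)).items():
    c=cv2.resize(a[y0:y0+h,x0:x0+w],None,fx=k,fy=k,interpolation=cv2.INTER_CUBIC)
    for i in range(0,w,10): cv2.putText(c,str(x0+i),(i*k,8),0,.3,(255,255,255)); cv2.line(c,(i*k,10),(i*k,14),(255,255,255))
    for i in range(0,h,10): cv2.putText(c,str(y0+i),(0,i*k+4),0,.3,(255,255,255)); 
    cv2.imwrite(f"pics/{n}.png",c)
E
```

```text
(no output)
```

View pics/parts.png

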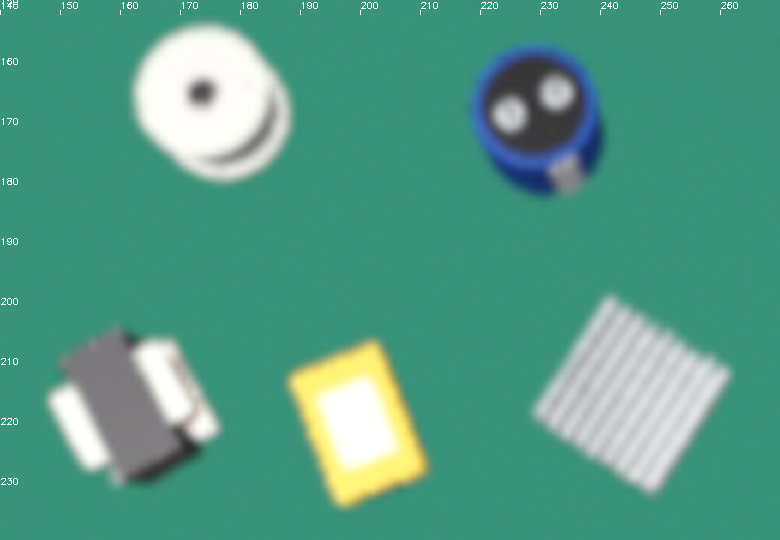

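View pics/tray.png

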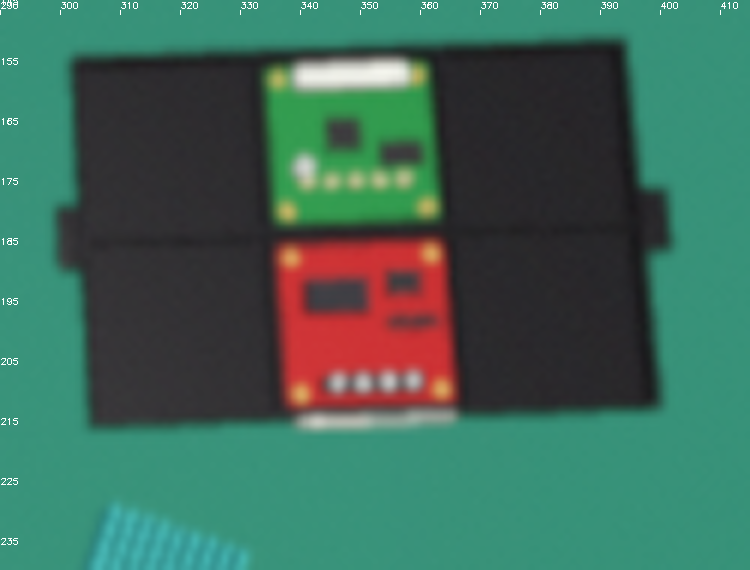

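The heat-sink top corners in the crop are (610,297), (730,373), (653,492) and (533,412), and the box corners are (290,378), (377,341), (427,468) and (343,507). The capacitor terminals are at (510,114) and (557,92). The tray rim corners are (72,60), (625,41), (660,405) and (92,428).

```bash
cat > h.py <<'E'
from workcell import r
import numpy as np, cv2
from scipy.spatial.transform import Rotation as Ro
def top(p,z,o):
    f=r.grab_frame("top"); R=np.array(f["R"]); C=-R.T@np.array(f["t"])
    p=np.atleast_2d(p)/6.+np.array(o)
    d=np.c_[(p[:,0]-f["cx"])/f["fx"],(p[:,1]-f["cy"])/f["fy"],np.ones(len(p))]@R
    return (C+d*((z-C[2])/d[:,2])[:,None])
def rot(s):
    q=s["eef_rot"]; return Ro.from_quat([q[1],q[2],q[3],q[0]])
def to(x,y,z,yaw,k=None):
    """shift in mm along tool axes, turn in deg, to bring TCP to x,y,z with jaw axis at yaw (deg, mod 180)"""
    s=r.observe(); R=rot(s); a=R.as_matrix()
    d=a.T@(np.array([x,y,z])-s["eef_pos"])*1e3
    y0=np.degrees(np.arctan2(a[1,2],a[0,2])); t=-((yaw-y0+90)%180-90)
    n=a[:,1]
    print("t%.2f"%s["t"],"pos",np.round(s["eef_pos"],4),"yaw %.1f"%y0,"tooly",n.round(3),"open %.4f"%s["opening"],"F",np.round(s["force"],1),"q1 %.2f q6 %.2f"%(s["qpos"][0],s["qpos"][5]))
    print("  shift",d.round(1),"turn %.1f (or %.1f)"%(t,t-180*np.sign(t)))
E
python3 - <<'E'
from h import *
P=(140,150);T=(290,145)
for n,p,z,o in [("hs",[(610,297),(730,373),(653,492),(533,412)],.048,P),("cap",[(510,114),(557,92)],.075,P),("capc",[(535,107)],.070,P),
 ("trL",[(60,358),(120,468)],.048,P),("tr",[(122,400)],.048,P),("box",[(290,378),(377,341),(427,468),(343,507)],.024,P),("spool",[(206,90)],.048,P),
 ("tray",[(72,60),(625,41),(660,405),(92,428)],.018,T),("gb",[(277,78),(417,75),(428,207),(287,211)],.0056,T),("rb",[(291,257),(431,253),(442,388),(301,394)],.0056,T)]:
    w=top(p,z,o)[:,:2]; print(n,w.mean(0).round(4)); 
    if len(w)>1: d=np.diff(w,axis=0); print("   len",np.hypot(*d.T).round(3),"ang",np.degrees(np.arctan2(d[:,1],d[:,0])).round(1))
to(.5,.2,.25,0)
E
```

```text
hs [0.4417 0.1606]
   len [0.062 0.061 0.062] ang [-122.3  147.3   56.7]
cap [0.564  0.2029]
   len [0.022] ang [-64.1]
capc [0.5634 0.2027]
trL [0.4324 0.3949]
   len [0.055] ang [-149.1]
tr [0.438  0.3813]
box [0.4303 0.2821]
   len [0.042 0.061 0.04 ] ang [ -66.4 -157.2  115.2]
spool [0.5759 0.3507]
tray [ 0.5327 -0.1229]
   len [0.254 0.168 0.254] ang [ -87.8 -178.1   92.5]
gb [ 0.5765 -0.1231]
   len [0.065 0.062 0.065] ang [ -88.6 -177.9   91.8]
rb [ 0.4925 -0.1262]
   len [0.064 0.062 0.064] ang [ -88.2 -178.    92.6]
t0.90 pos [ 0.2012 -0.5917  0.2313] yaw -71.2 tooly [ 0.  0. -1.] open 0.0853 F [ 0.2  0.7 -0.7] q1 -1.36 q6 -0.12
  shift [-537.8  -18.6 -653.3] turn -71.2 (or 108.8)
```

```bash
python3 -c "
from h import *
to(.5635,.2028,.23,-88)"
```

```text
t0.90 pos [ 0.2012 -0.5917  0.2313] yaw -71.2 tooly [ 0.  0. -1.] open 0.0853 F [ 0.2  0.7 -0.7] q1 -1.36 q6 -0.12
  shift [-598.8    1.4 -635.6] turn 16.8 (or -163.2)
```

Emit:
apply_moves([
  [-1, -25, 0, -26, 0],
  [-1, -50, 0, -53, 0],
  [-1, -75, 0, -79, 0],
  [-1, -100, 0, -106, 0],
  [-1, -125, 0, -132, 0],
  [-1, -150, 0, -159, 0],
  [-1, -175, 0, -186, 0],
  [-1, -200, 0, -212, 0],
], force=60)

```text
t: 1.57
eef_pos: [0.3227, -0.3249, 0.2314]
eef_rot: [-0.115, 0.115, -0.697, 0.698]
force: [1.1, -0.3, -0.5]
opening: 0.0854
```

Emit:
apply_moves([
  [-1, -25, 0, -26, 0],
  [-1, -50, 0, -53, 0],
  [-1, -75, 0, -79, 0],
  [-1, -100, 0, -106, 0],
  [-1, -125, 0, -132, 0],
  [-1, -150, 0, -159, 0],
  [-1, -175, 0, -186, 0],
  [-1, -200, 0, -212, 0],
])

```text
t: 2.23
eef_pos: [0.4438, -0.0596, 0.2317]
eef_rot: [-0.116, 0.115, -0.697, 0.698]
force: [0.4, -0.5, -0.4]
opening: 0.0854
```

Emit:
apply_moves([
  [-1, -25, 0, -26, 2],
  [-1, -50, 0, -53, 4],
  [-1, -75, 0, -79, 6],
  [-1, -100, 0, -106, 8],
  [-1, -125, 0, -132, 10],
  [-1, -150, 0, -159, 12],
  [-1, -175, 0, -186, 14],
  [-1, -199, 0, -212, 17],
])

```text
t: 2.9
eef_pos: [0.5641, 0.2054, 0.2314]
eef_rot: [0.011, -0.01, 0.707, -0.707]
force: [0.6, -0.6, 0.9]
opening: 0.0854
```

```bash
cat >> h.py <<'E'
def wrist(name):
    s=r.observe(); f=r.grab_frame("wrist"); a=rot(s).as_matrix()
    M=np.array(f["tool_from_camera"]); np.savez(name+".npz",R=a@M[:3,:3],C=a@M[:3,3]+s["eef_pos"],k=[f["fx"],f["fy"],f["cx"],f["cy"]])
    cv2.imwrite(f"pics/{name}.png",cv2.resize(f["img"][:,:,::-1],(800,600),interpolation=cv2.INTER_CUBIC))
def wp(name,p,z):
    "pixels of the 800x600 picture at height z -> world"
    g=np.load(name+".npz"); k=g["k"]; p=np.atleast_2d(p)*.64
    d=np.c_[(p[:,0]-k[2])/k[0],(p[:,1]-k[3])/k[1],np.ones(len(p))]@g["R"].T
    return g["C"]+d*((z-g["C"][2])/d[:,2])[:,None]
E
python3 -c "
from h import *
to(.5635,.2028,.035,-88); wrist('w1')"
```

```text
t2.90 pos [0.5641 0.2054 0.2314] yaw -88.3 tooly [ 0.  0. -1.] open 0.0854 F [ 0.6 -0.6  0.9] q1 0.23 q6 1.77
  shift [  0.7 196.4   2.5] turn -0.3 (or 179.7)
```

View pics/w1.png

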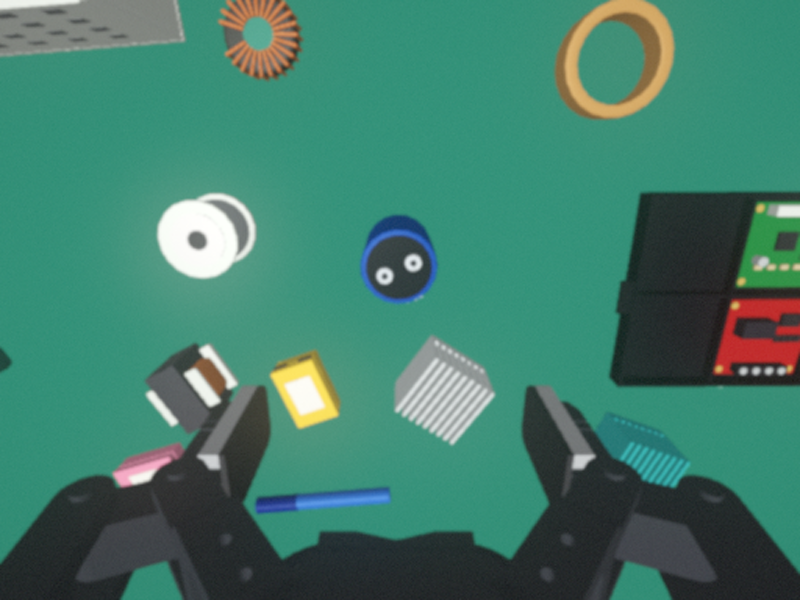

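```bash
python3 -c "
from h import *
for n,p,z in [('cap',(398.5,269.5),.075),('caprim',(399,266),.07),('boxlabel',(305,396),.024),('spool',(198,240),.048),('hs',[(397,412),(452,443),(493,393)],.048),('tray',[(641,193),(613,384)],.018),('core',[(150,380),(187,432)],.048),('rb',[(736,304),(718,370)],.0056)]: print(n,wp('w1',p,z)[:,:2].round(4).tolist())"
```

```text
cap [[0.5657, 0.2023]]
caprim [[0.5669, 0.202]]
boxlabel [[0.4312, 0.2818]]
spool [[0.5764, 0.351]]
hs [[0.4329, 0.1992], [0.4029, 0.1503], [0.4537, 0.1196]]
tray [[0.6174, 0.014], [0.4483, 0.0039]]
core [[0.4575, 0.4042], [0.4075, 0.3798]]
rb [[0.5238, -0.096], [0.4588, -0.0975]]
```

The wrist view agrees with the top view to about 2 mm (capacitor terminals at (384,276) and (413,263)). I'll descend on the capacitor.

Emit:
apply_moves([
  [-1, 0, 30, 3, 0],
  [-1, 0, 65, 3, 0],
  [-1, 0, 100, 3, 0],
  [-1, 0, 135, 3, 0],
  [-1, 0, 165, 3, 0],
  [-1, 0, 185, 3, 0],
  [-1, 0, 196, 3, 0],
  [-1, 0, 196, 3, 0],
])

```text
t: 3.62
eef_pos: [0.5614, 0.1997, 0.0321]
eef_rot: [-0.009, 0.013, -0.707, 0.707]
force: [-0.8, -0.4, -0.7]
opening: 0.0854
```

Emit:
apply_moves([
  [1, 0, 0, 0, 0],
  [1, 0, 0, 0, 0],
  [1, 0, 0, 0, 0],
  [1, 0, 0, 0, 0],
  [1, 0, 0, 0, 0],
  [1, 0, 0, 0, 0],
])

```text
t: 4.12
eef_pos: [0.5659, 0.2008, 0.0383]
eef_rot: [0.013, -0.009, 0.707, -0.707]
force: [0.8, 0.1, 6.7]
opening: 0.0532
```

```bash
python3 -c "
from h import *
to(.579,-.207,.135,-88)"
```

```text
t4.12 pos [0.5659 0.2008 0.0383] yaw -88.2 tooly [ 0.005  0.001 -1.   ] open 0.0532 F [0.8 0.1 6.7] q1 0.22 q6 1.76
  shift [ -0.9 -97.2 407.9] turn -0.2 (or 179.8)
```

Emit:
apply_moves([
  [1, 0, -10, 0, 0],
  [1, 0, -30, 0, 0],
  [1, 0, -60, 0, 0],
  [1, 0, -90, 0, 0],
  [1, 0, -97, 0, 0],
  [1, 0, -97, 0, 0],
])

```text
t: 4.62
eef_pos: [0.5656, 0.2007, 0.1361]
eef_rot: [0.013, -0.009, 0.707, -0.707]
force: [0.9, -1.1, -2.4]
opening: 0.0536
```

Emit:
apply_moves([
  [1, 0, 0, 15, 0],
  [1, 0, 0, 40, 0],
  [1, 0, 0, 70, 0],
  [1, 0, 0, 100, 0],
  [1, 0, 0, 130, 0],
  [1, 0, 0, 160, 0],
  [1, 0, 0, 190, 0],
  [1, 0, 0, 204, 0],
])

```text
t: 5.28
eef_pos: [0.5679, -0.0071, 0.1293]
eef_rot: [-0.008, 0.012, -0.707, 0.707]
force: [-0.4, 0.3, -1.7]
opening: 0.0535
```

Emit:
apply_moves([
  [1, 0, 0, 30, 0],
  [1, 0, 0, 60, 0],
  [1, 0, 0, 90, 0],
  [1, 0, 0, 120, 0],
  [1, 0, 0, 150, 0],
  [1, 0, 0, 180, 0],
  [1, 0, 0, 198, 0],
  [1, 0, 0, 204, 0],
])

```text
t: 5.95
eef_pos: [0.5748, -0.2099, 0.13]
eef_rot: [0.009, -0.011, 0.707, -0.707]
force: [-0.4, 0.7, -1.7]
opening: 0.0538
```

Emit:
apply_moves([
  [1, 0, 0, 0, 0],
  [1, 0, 0, 0, 0],
  [1, 0, 0, 0, 0],
])

```text
t: 6.2
eef_pos: [0.5758, -0.2061, 0.1313]
eef_rot: [0.011, -0.012, 0.708, -0.707]
force: [0.4, 0.2, -0.8]
opening: 0.0535
```

```bash
python3 -c "
from h import *
to(.579,-.207,.039,-88); wrist('w2')"
```

```text
t6.20 pos [ 0.5758 -0.2061  0.1313] yaw -88.2 tooly [-0.002  0.001 -1.   ] open 0.0535 F [ 0.4  0.2 -0.8] q1 -0.47 q6 1.07
  shift [-3.3 92.3  1.1] turn -0.2 (or 179.8)
```

View pics/w2.png

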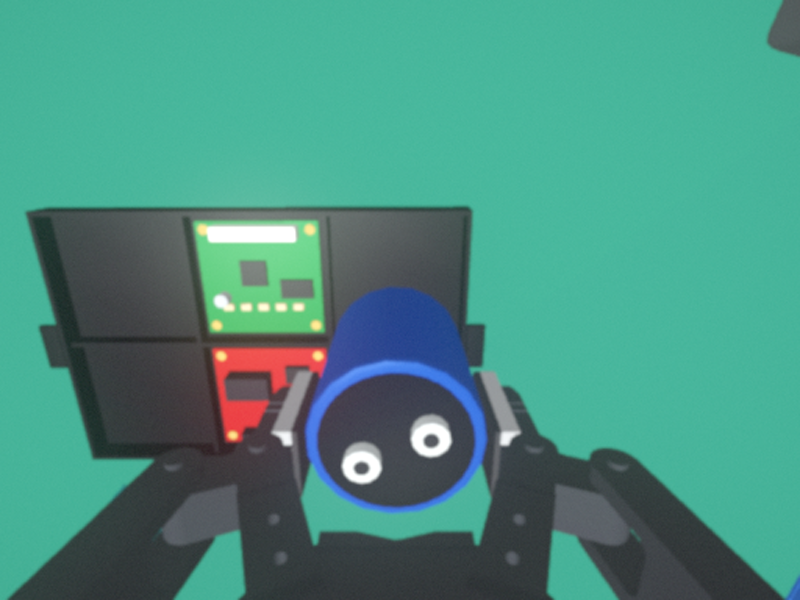

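```bash
python3 -c "
from h import *
for n,p,z in [('gb',[(203,229),(309,229),(316,325),(217,325)],.0056),('rim',[(30,212),(470,208),(95,457)],.018),('cap',(396,450),.171)]:
  w=wp('w2',p,z)[:,:2];print(n,w.round(4).tolist(),w.mean(0).round(4))"
```

```text
gb [[0.6073, -0.0895], [0.6094, -0.1536], [0.5466, -0.1562], [0.5445, -0.0917]] [ 0.5769 -0.1227]
rim [[0.6164, 0.0028], [0.6267, -0.2477], [0.4475, -0.0024]] [ 0.5635 -0.0824]
cap [[0.5803, -0.2072]] [ 0.5803 -0.2072]
```

The capacitor is held centred over the back-right cell: terminals at (361,466) and (431,440) give (0.580,-0.207), against a target of (0.580,-0.207). I'll lower it and release.

Emit:
apply_moves([
  [1, 0, 20, 0, 0],
  [1, 0, 45, 0, 0],
  [1, 0, 65, 0, 0],
  [1, 0, 80, 0, 0],
  [1, 0, 88, 0, 0],
  [1, 0, 92, 0, 0],
  [1, 0, 94, 0, 0],
  [1, 0, 94, 0, 0],
])

```text
t: 6.92
eef_pos: [0.5778, -0.2071, 0.0423]
eef_rot: [-0.012, 0.011, -0.707, 0.707]
force: [-5.5, 2.1, 13.1]
opening: 0.0536
```

Emit:
apply_moves([
  [1, 0, 0, 0, 0],
  [-1, 0, 0, 0, 0],
  [-1, 0, 0, 0, 0],
  [-1, 0, 0, 0, 0],
  [-1, 0, 0, 0, 0],
  [-1, 0, -25, 0, 0],
  [-1, 0, -60, 0, 0],
  [-1, 0, -100, 0, 0],
])

```text
t: 7.58
eef_pos: [0.5744, -0.2064, 0.1363]
eef_rot: [0.009, -0.013, 0.708, -0.706]
force: [1.3, -0.5, 0.2]
opening: 0.0854
```

```bash
python3 -c "
from h import *
to(.438,.3813,.17,31)"
```

```text
t7.58 pos [ 0.5744 -0.2064  0.1363] yaw -88.2 tooly [-0.006  0.003 -1.   ] open 0.0854 F [ 1.3 -0.5  0.2] q1 -0.47 q6 1.07
  shift [ 118.2  -31.3 -591.8] turn 60.8 (or -119.2)
```

Emit:
apply_moves([
  [-1, 15, -8, -37, 0],
  [-1, 30, -16, -74, 0],
  [-1, 45, -24, -111, 0],
  [-1, 60, -31, -148, 0],
  [-1, 60, -31, -185, 0],
  [-1, 60, -31, -222, 0],
  [-1, 60, -31, -259, 0],
  [-1, 60, -31, -296, 0],
])

```text
t: 8.25
eef_pos: [0.5066, 0.0883, 0.1694]
eef_rot: [0.011, -0.011, 0.707, -0.707]
force: [0.4, 0.0, -0.1]
opening: 0.0851
```

Emit:
apply_moves([
  [-1, 8, 0, -37, -7],
  [-1, 16, 0, -74, -14],
  [-1, 24, 0, -111, -21],
  [-1, 32, 0, -148, -28],
  [-1, 40, 0, -185, -35],
  [-1, 48, 0, -222, -42],
  [-1, 56, 0, -259, -49],
  [-1, 58, 0, -296, -56],
])

```text
t: 8.92
eef_pos: [0.4384, 0.3824, 0.1691]
eef_rot: [0.344, -0.344, 0.618, -0.618]
force: [1.2, 0.1, 0.4]
opening: 0.0858
```

Emit:
apply_moves([
  [-1, 0, 0, 0, -7],
  [-1, 0, 0, 0, -14],
  [-1, 0, 0, 0, -21],
  [-1, 0, 0, 0, -28],
  [-1, 0, 0, 0, -35],
  [-1, 0, 0, 0, -42],
  [-1, 0, 0, 0, -49],
  [-1, 0, 0, 0, -56],
])

```text
t: 9.58
eef_pos: [0.4398, 0.3805, 0.1689]
eef_rot: [-0.593, 0.594, -0.385, 0.384]
force: [0.9, -0.5, -1.7]
opening: 0.0851
```

Emit:
apply_moves([
  [-1, 0, 0, 0, -7],
  [-1, 0, 0, 0, -7],
  [-1, 0, 0, 0, -7],
])

```text
t: 9.83
eef_pos: [0.4399, 0.3805, 0.1691]
eef_rot: [-0.614, 0.614, -0.35, 0.35]
force: [-0.4, 0.2, -0.1]
opening: 0.0855
```

```bash
python3 -c "
from h import *
to(.438,.3813,.02,31); wrist('w3')"
```

```text
t9.83 pos [0.4399 0.3805 0.1691] yaw 30.6 tooly [-0. -0. -1.] open 0.0855 F [-0.4  0.2 -0.1] q1 0.59 q6 0.05
  shift [ -1.6 149.1  -1.1] turn -0.4 (or 179.6)
```

View pics/w3.png

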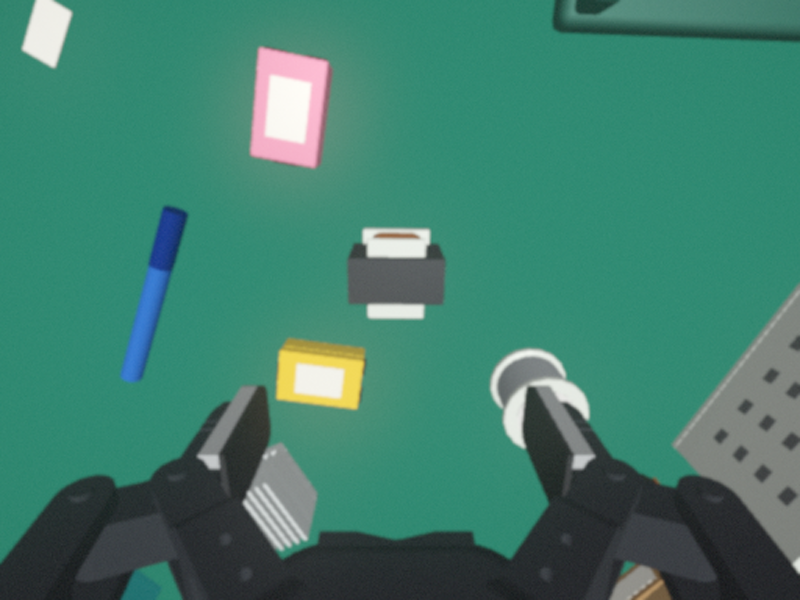

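```bash
python3 -c "
from h import *
w=wp('w3',[(348,258),(444,258),(443,304),(349,304)],.048)[:,:2];print(w.round(4).tolist(),w.mean(0).round(4))
w=wp('w3',[(280,349),(365,358),(358,409),(277,400)],.024)[:,:2];print(w.round(4).tolist(),w.mean(0).round(4)); d=np.diff(w,axis=0);print(np.degrees(np.arctan2(d[:,1],d[:,0])))
to(*w.mean(0),.02,31)
"
```

```text
[[0.4064, 0.3804], [0.4565, 0.4101], [0.472, 0.3847], [0.4212, 0.3546]] [0.439  0.3825]
[[0.3974, 0.2909], [0.4529, 0.3155], [0.4691, 0.276], [0.4137, 0.2521]] [0.4333 0.2836]
[  23.90534528  -67.69449317 -156.724031  ]
t9.88 pos [0.4399 0.3805 0.1691] yaw 30.6 tooly [-0. -0. -1.] open 0.0855 F [-0.2  0.9 -0. ] q1 0.59 q6 0.05
  shift [ 80.  149.1 -55. ] turn -0.4 (or 179.6)
```

The core's top face is centred at (396,281) and squared with the jaws. I'll descend and grip.

Emit:
apply_moves([
  [-1, -1, 25, 0, 0],
  [-1, -1, 55, 0, 0],
  [-1, -1, 85, 0, 0],
  [-1, -1, 110, 0, 0],
  [-1, -1, 130, 0, 0],
  [-1, -1, 143, 0, 0],
  [-1, -1, 149, 0, 0],
  [-1, -1, 149, 0, 0],
])

```text
t: 10.55
eef_pos: [0.4387, 0.3809, 0.019]
eef_rot: [-0.614, 0.615, -0.35, 0.349]
force: [0.3, -0.9, -0.3]
opening: 0.0853
```

Emit:
apply_moves([
  [1, 0, 0, 0, 0],
  [1, 0, 0, 0, 0],
  [1, 0, 0, 0, 0],
  [1, 0, 0, 0, 0],
  [1, 0, 0, 0, 0],
  [1, 0, 0, 0, 0],
], force=80)

```text
t: 11.05
eef_pos: [0.4411, 0.3825, 0.0227]
eef_rot: [0.616, -0.613, 0.349, -0.35]
force: [1.2, -0.7, 6.6]
opening: 0.0586
```

Emit:
apply_moves([
  [1, 0, -10, 0, 0],
  [1, 0, -30, 0, 0],
  [1, 0, -60, 0, 0],
  [1, 0, -90, 0, 0],
  [1, 0, -110, 0, 0],
  [1, 0, -110, 0, 0],
  [1, 0, -110, 0, 0],
])

```text
t: 11.63
eef_pos: [0.4397, 0.3816, 0.1311]
eef_rot: [0.615, -0.614, 0.349, -0.35]
force: [-0.9, -0.8, -4.2]
opening: 0.0584
```

```bash
python3 -c "
from h import *
to(.490,-.042,.13,92)"
```

```text
t11.63 pos [0.4397 0.3816 0.1311] yaw 30.8 tooly [ 0.002  0.001 -1.   ] open 0.0584 F [-0.9 -0.8 -4.2] q1 0.59 q6 0.05
  shift [ 389.6    0.7 -173.5] turn -61.2 (or 118.8)
```

Emit:
apply_moves([
  [1, 12, 0, -5, 0],
  [1, 38, 0, -17, 0],
  [1, 66, 0, -29, 0],
  [1, 94, 0, -42, 0],
  [1, 122, 0, -54, 0],
  [1, 150, 0, -67, 0],
  [1, 178, 0, -79, 0],
  [1, 206, 0, -92, 0],
])

```text
t: 12.3
eef_pos: [0.4637, 0.1549, 0.127]
eef_rot: [-0.613, 0.616, -0.351, 0.348]
force: [-0.3, -0.9, -3.4]
opening: 0.0585
```

Emit:
apply_moves([
  [1, 28, 0, -13, -7],
  [1, 56, 0, -26, -14],
  [1, 84, 0, -38, -21],
  [1, 112, 0, -50, -28],
  [1, 140, 0, -63, -35],
  [1, 164, 0, -73, -42],
  [1, 178, 0, -79, -49],
  [1, 184, 0, -82, -55],
])

```text
t: 12.97
eef_pos: [0.4874, -0.0451, 0.1272]
eef_rot: [0.707, -0.707, 0.027, -0.023]
force: [-0.7, 0.9, -3.4]
opening: 0.0584
```

Emit:
apply_moves([
  [1, 0, 0, 0, -3],
  [1, 0, 0, 0, -6],
  [1, 0, 0, 0, -6],
  [1, 0, 0, 0, -6],
])

```text
t: 13.3
eef_pos: [0.4878, -0.0428, 0.1278]
eef_rot: [0.707, -0.707, -0.009, 0.012]
force: [-0.0, -0.0, -3.6]
opening: 0.0585
```

```bash
python3 -c "
from h import *
to(.490,-.0415,.024,92); wrist('w4')"
```

```text
t13.30 pos [ 0.4878 -0.0428  0.1278] yaw 91.7 tooly [-0.004  0.001 -1.   ] open 0.0585 F [-0.  -0.  -3.6] q1 -0.24 q6 -1.84
  shift [  2.7 103.8   1.1] turn -0.3 (or 179.7)
```

View pics/w4.png

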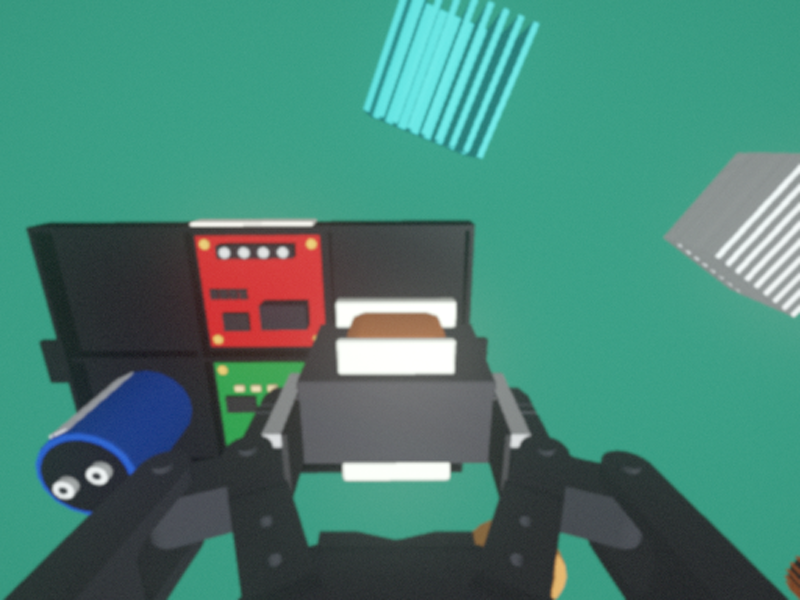

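```bash
python3 -c "
from h import *
w=wp('w4',[(311,244),(218,340)],.0056)[:,:2];print('red',w.mean(0).round(4))
w=wp('w4',[(472,222)],.018)[:,:2];print('rim',w.mean(0).round(4))
w=wp('w4',[(303,380),(492,380),(492,461),(300,461)],.156)[:,:2];print('tr',w.round(4).tolist(),w.mean(0).round(4))
"
```

```text
red [ 0.4954 -0.1265]
rim [ 0.4448 -0.0016]
tr [[0.4702, -0.0712], [0.4686, -0.0164], [0.4969, -0.0135], [0.4986, -0.0732]] [ 0.4836 -0.0436]
```

The transformer is about 5 mm too near the robot; the red board's holes at (311,244) and (218,340) give the board centre. I'll correct by +5 mm while lowering. The capacitor stands upright in its cell.

Emit:
apply_moves([
  [1, 4, 15, 1, 0],
  [1, 5, 40, 1, 0],
  [1, 5, 65, 1, 0],
  [1, 5, 83, 1, 0],
  [1, 5, 95, 1, 0],
  [1, 5, 101, 1, 0],
  [1, 5, 104, 1, 0],
  [1, 5, 105, 1, 0],
])

```text
t: 14.02
eef_pos: [0.4953, -0.0416, 0.0267]
eef_rot: [0.707, -0.707, -0.011, 0.011]
force: [-4.1, 1.1, 7.2]
opening: 0.0589
```

Emit:
apply_moves([
  [1, 0, 0, 0, 0],
  [-1, 0, 0, 0, 0],
  [-1, 0, 0, 0, 0],
  [-1, 0, 0, 0, 0],
  [-1, 0, 0, 0, 0],
  [-1, 0, -25, 0, 0],
  [-1, 0, -60, 0, 0],
  [-1, 0, -100, 0, 0],
], force=60)

```text
t: 14.68
eef_pos: [0.4927, -0.0412, 0.1243]
eef_rot: [0.707, -0.707, -0.009, 0.013]
force: [0.8, -0.7, -0.6]
opening: 0.0854
```

```bash
python3 -c "
from h import *
to(.4425,.160,.17,-33)"
```

```text
t14.68 pos [ 0.4927 -0.0412  0.1243] yaw 91.8 tooly [-0.005  0.001 -1.   ] open 0.0854 F [ 0.8 -0.7 -0.6] q1 -0.23 q6 -1.84
  shift [-44.2 -45.2 202.7] turn -55.2 (or 124.8)
```

Emit:
apply_moves([
  [-1, -6, -8, 27, -7],
  [-1, -12, -16, 54, -14],
  [-1, -18, -24, 81, -21],
  [-1, -24, -32, 108, -28],
  [-1, -30, -40, 135, -35],
  [-1, -36, -45, 162, -42],
  [-1, -42, -45, 189, -49],
  [-1, -44, -45, 203, -55],
])

```text
t: 15.35
eef_pos: [0.4438, 0.1623, 0.1712]
eef_rot: [0.621, -0.621, -0.339, 0.338]
force: [0.3, -0.9, 0.5]
opening: 0.0852
```

Emit:
apply_moves([
  [-1, 0, 0, 0, 0],
  [-1, 0, 0, 0, 0],
  [-1, 0, 0, 0, 0],
])

```text
t: 15.6
eef_pos: [0.4444, 0.1595, 0.1703]
eef_rot: [-0.622, 0.623, 0.336, -0.336]
force: [-0.9, -0.5, -0.7]
opening: 0.0851
```

```bash
python3 -c "
from h import *
to(.4425,.160,.02,-33); wrist('w5')"
```

```text
t15.60 pos [0.4444 0.1595 0.1703] yaw 146.7 tooly [ 0. -0. -1.] open 0.0851 F [-0.9 -0.5 -0.7] q1 0.19 q6 -2.37
  shift [ -0.6 150.3   2. ] turn -0.3 (or 179.7)
```

View pics/w5.png

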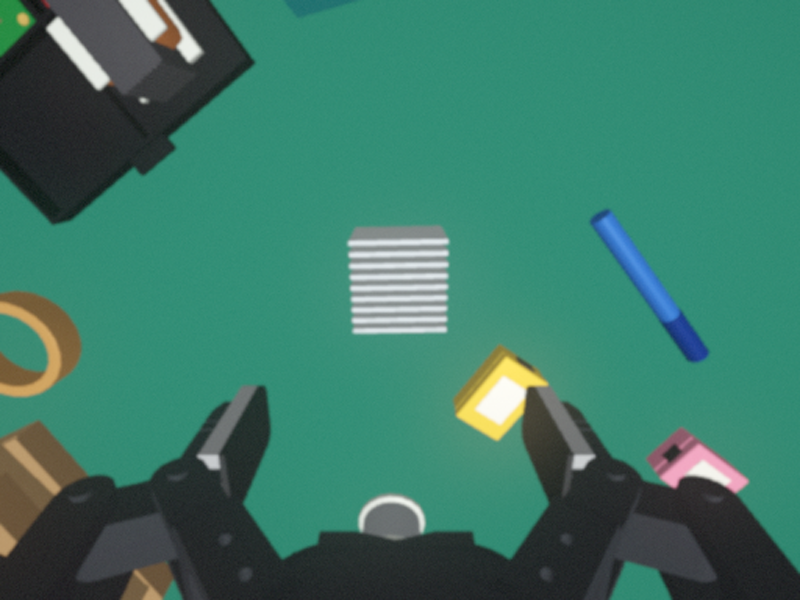

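```bash
python3 -c "
from h import *
w=wp('w5',[(348,238),(449,238),(447,332),(352,332)],.048)[:,:2];print(w.round(4).tolist(),w.mean(0).round(4))
to(*w.mean(0),.022,-33)"
```

```text
[[0.4523, 0.1176], [0.4016, 0.151], [0.4344, 0.2029], [0.4856, 0.1692]] [0.4435 0.1602]
t15.65 pos [0.4445 0.1592 0.1702] yaw 146.6 tooly [-0. -0. -1.] open 0.0855 F [ 0.7  0.4 -0.8] q1 0.19 q6 -2.37
  shift [  0.3 148.2   1.4] turn -0.4 (or 179.6)
```

The sink's top face spans (348,238) to (449,332) and is centred and squared with the jaws. I'll descend, grip and lift.

Emit:
apply_moves([
  [-1, 0, 25, 1, 0],
  [-1, 0, 55, 1, 0],
  [-1, 0, 85, 1, 0],
  [-1, 0, 110, 1, 0],
  [-1, 0, 130, 1, 0],
  [-1, 0, 143, 1, 0],
  [-1, 0, 149, 1, 0],
  [-1, 0, 149, 1, 0],
])

```text
t: 16.32
eef_pos: [0.4423, 0.1595, 0.0197]
eef_rot: [0.623, -0.622, -0.334, 0.337]
force: [-0.7, 0.1, -0.1]
opening: 0.0854
```

Emit:
apply_moves([
  [1, 0, 0, 0, 0],
  [1, 0, 0, 0, 0],
  [1, 0, 0, 0, 0],
  [1, 0, 0, 0, 0],
  [1, 0, 0, 0, 0],
  [1, 0, 0, 0, 0],
], force=70)

```text
t: 16.82
eef_pos: [0.4451, 0.1607, 0.0231]
eef_rot: [-0.622, 0.623, 0.337, -0.335]
force: [1.2, -1.1, 6.6]
opening: 0.0586
```

Emit:
apply_moves([
  [1, 0, -10, 0, 0],
  [1, 0, -30, 0, 0],
  [1, 0, -60, 0, 0],
  [1, 0, -90, 0, 0],
  [1, 0, -110, 0, 0],
  [1, 0, -110, 0, 0],
  [1, 0, -110, 0, 0],
])

```text
t: 17.4
eef_pos: [0.4437, 0.1607, 0.132]
eef_rot: [-0.622, 0.622, 0.337, -0.336]
force: [-0.3, 0.2, -3.0]
opening: 0.0584
```

```bash
python3 -c "
from h import *
to(.5745,-.039,.132,92)"
```

```text
t17.40 pos [0.4437 0.1607 0.132 ] yaw 146.8 tooly [ 0.002  0.    -1.   ] open 0.0584 F [-0.3  0.2 -3. ] q1 0.19 q6 -2.37
  shift [-9.540e+01  2.000e-01 -2.188e+02] turn 54.8 (or -125.2)
```

Emit:
apply_moves([
  [1, -8, 0, -19, 7],
  [1, -20, 0, -46, 14],
  [1, -33, 0, -76, 21],
  [1, -46, 0, -106, 28],
  [1, -59, 0, -136, 35],
  [1, -72, 0, -166, 42],
  [1, -84, 0, -194, 49],
  [1, -91, 0, -210, 55],
])

```text
t: 18.07
eef_pos: [0.5686, -0.033, 0.1279]
eef_rot: [0.707, -0.707, -0.007, 0.01]
force: [-0.7, 0.6, -1.2]
opening: 0.0588
```

Emit:
apply_moves([
  [1, 0, 0, -7, 0],
  [1, 0, 0, -7, 0],
  [1, 0, 0, -7, 0],
])

```text
t: 18.32
eef_pos: [0.5677, -0.037, 0.129]
eef_rot: [0.708, -0.706, -0.01, 0.013]
force: [-0.1, 0.1, -2.0]
opening: 0.0585
```

```bash
python3 -c "
from h import *
to(.575,-.039,.026,92); wrist('w6')"
```

```text
t18.32 pos [ 0.5677 -0.037   0.129 ] yaw 91.9 tooly [-0.004  0.001 -1.   ] open 0.0585 F [-0.1  0.1 -2. ] q1 -0.20 q6 -1.80
  shift [  7.7 103.   -2.4] turn -0.1 (or 179.9)
```

View pics/w6.png

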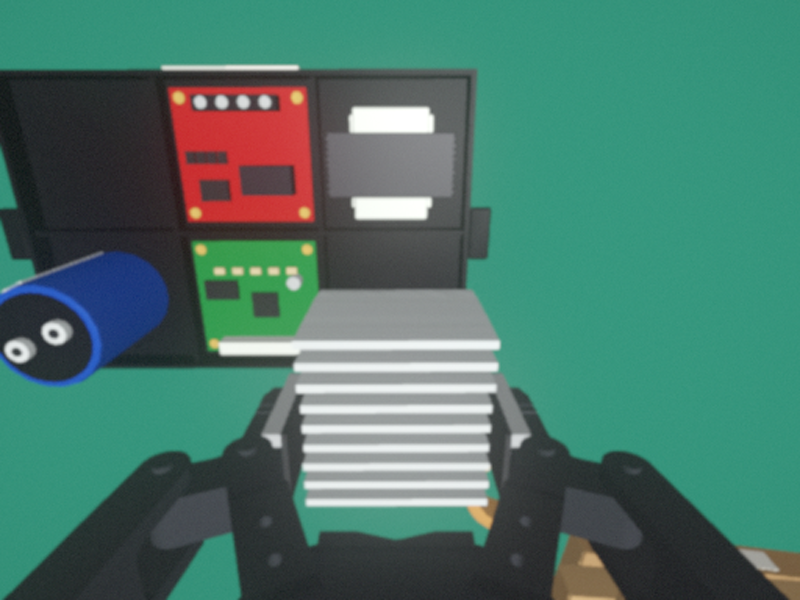

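```bash
python3 -c "
from h import *
for n,p,z in [('red',[(178,97),(297,97),(304,213),(196,213)],.0056),('green',[(201,250),(307,250)],.0056),('core',[(327,134),(455,134),(454,195),(327,197)],.052),('hs',[(294,345),(498,345),(489,505),(304,505)],.156)]:
  w=wp('w6',p,z)[:,:2];print(n,w.round(4).tolist(),w.mean(0).round(4))"
```

```text
red [[0.4638, -0.1602], [0.4617, -0.0951], [0.5247, -0.0934], [0.5267, -0.1573]] [ 0.4942 -0.1265]
green [[0.5491, -0.1568], [0.547, -0.0923]] [ 0.548  -0.1246]
core [[0.481, -0.0724], [0.4791, -0.0132], [0.5067, -0.0115], [0.5097, -0.0729]] [ 0.4941 -0.0425]
hs [[0.5397, -0.0679], [0.5378, -0.0098], [0.5951, -0.0066], [0.5969, -0.067]] [ 0.5674 -0.0378]
```

The transformer sits 84 mm left of the red board centre to within a millimetre (core corners (327,134) to (454,195)). The sink needs +8 mm in x and -2 mm in y.

Emit:
apply_moves([
  [1, 5, 10, -1, 0],
  [1, 8, 35, -2, 0],
  [1, 8, 62, -2, 0],
  [1, 8, 83, -2, 0],
  [1, 8, 95, -2, 0],
  [1, 8, 101, -2, 0],
  [1, 8, 104, -2, 0],
  [1, 8, 105, -2, 0],
])

```text
t: 19.03
eef_pos: [0.5784, -0.0391, 0.0272]
eef_rot: [-0.707, 0.707, 0.012, -0.011]
force: [-1.5, 1.1, 2.7]
opening: 0.0586
```

Emit:
apply_moves([
  [1, 0, 0, 0, 0],
  [-1, 0, 0, 0, 0],
  [-1, 0, 0, 0, 0],
  [-1, 0, 0, 0, 0],
  [-1, 0, 0, 0, 0],
  [-1, 0, -25, 0, 0],
  [-1, 0, -60, 0, 0],
  [-1, 0, -100, 0, 0],
], force=50)

```text
t: 19.7
eef_pos: [0.5756, -0.0391, 0.1251]
eef_rot: [0.707, -0.707, -0.009, 0.013]
force: [0.6, -0.1, -0.9]
opening: 0.0853
```

```bash
python3 -c "
from h import *
to(.432,.2828,.14,-66.4)"
```

```text
t19.70 pos [ 0.5756 -0.0391  0.1251] yaw 91.8 tooly [-0.005  0.001 -1.   ] open 0.0853 F [ 0.6 -0.1 -0.9] q1 -0.20 q6 -1.80
  shift [-133.7  -13.9  326.2] turn -21.8 (or 158.2)
```

Emit:
apply_moves([
  [-1, -16, -3, 38, 0],
  [-1, -32, -6, 76, -3],
  [-1, -47, -9, 114, -6],
  [-1, -63, -12, 152, -9],
  [-1, -78, -14, 190, -12],
  [-1, -94, -14, 228, -15],
  [-1, -109, -14, 266, -18],
  [-1, -125, -14, 304, -22],
])

```text
t: 20.37
eef_pos: [0.4423, 0.2622, 0.141]
eef_rot: [0.692, -0.692, -0.147, 0.146]
force: [0.7, 0.9, 0.5]
opening: 0.0854
```

```bash
python3 -c "
from h import *
to(.432,.2828,.14,-66.4)"
```

```text
t20.37 pos [0.4423 0.2622 0.141 ] yaw 113.9 tooly [ 0.002  0.001 -1.   ] open 0.0854 F [0.7 0.9 0.5] q1 0.39 q6 -1.60
  shift [-1.1  1.  23. ] turn 0.3 (or -179.7)
```

Emit:
apply_moves([
  [-1, -1, 0, 15, 0],
  [-1, -1, 0, 23, 0],
  [-1, -1, 0, 23, 0],
  [-1, -1, 0, 23, 0],
])

```text
t: 20.7
eef_pos: [0.4333, 0.2808, 0.1404]
eef_rot: [-0.692, 0.692, 0.146, -0.146]
force: [0.0, -0.9, 0.5]
opening: 0.0853
```

```bash
python3 -c "
from h import *
to(.432,.2828,.004,-66.4);wrist('w7')"
```

```text
t20.70 pos [0.4333 0.2808 0.1404] yaw 113.8 tooly [ 0. -0. -1.] open 0.0853 F [ 0.  -0.9  0.5] q1 0.43 q6 -1.55
  shift [ -0.4 136.4   2.4] turn 0.2 (or -179.8)
```

View pics/w7.png

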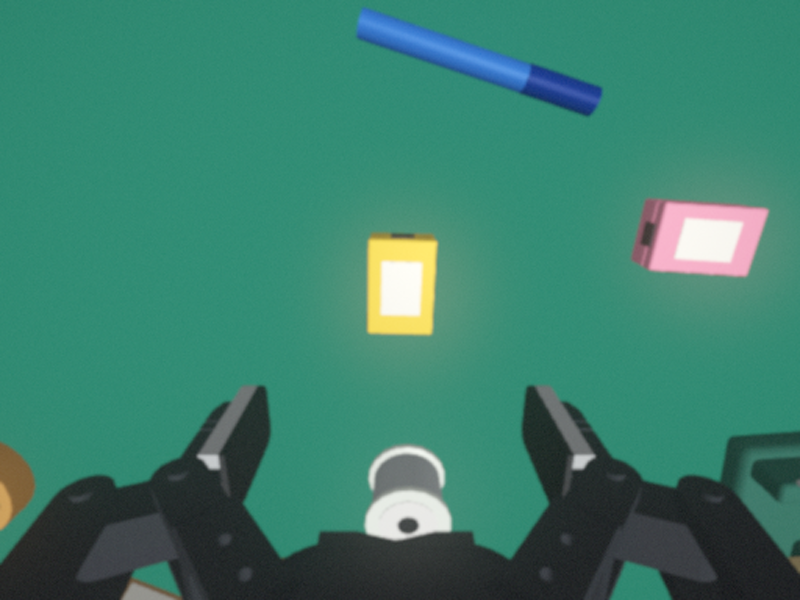

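```bash
python3 -c "
from h import *
w=wp('w7',[(368,240),(437,240),(433,334),(368,332)],.024)[:,:2];print(w.round(4).tolist(),w.mean(0).round(4))
to(*w.mean(0),.004,-66.4)"
```

```text
[[0.4129, 0.2529], [0.3965, 0.29], [0.4519, 0.3136], [0.4672, 0.2755]] [0.4321 0.283 ]
t20.75 pos [0.4336 0.2804 0.1404] yaw 113.7 tooly [ 0. -0. -1.] open 0.0856 F [ 0.3 -0.   0.6] q1 0.43 q6 -1.55
  shift [ -0.3 136.4   3.1] turn 0.1 (or -179.9)
```

Emit:
apply_moves([
  [-1, 0, 25, 2, 0],
  [-1, 0, 55, 2, 0],
  [-1, 0, 85, 2, 0],
  [-1, 0, 105, 2, 0],
  [-1, 0, 120, 2, 0],
  [-1, 0, 129, 2, 0],
  [-1, 0, 133, 2, 0],
  [-1, 0, 134, 2, 0],
])

```text
t: 21.42
eef_pos: [0.4325, 0.2822, 0.0059]
eef_rot: [-0.692, 0.692, 0.145, -0.145]
force: [-0.1, 0.0, -0.1]
opening: 0.0857
```

Emit:
apply_moves([
  [1, 0, 0, 0, 0],
  [1, 0, 0, 0, 0],
  [1, 0, 0, 0, 0],
  [1, 0, 0, 0, 0],
  [1, 0, 0, 0, 0],
  [1, 0, 0, 0, 0],
  [1, 0, 0, 0, 0],
  [1, 0, 0, 0, 0],
], force=40)

```text
t: 22.08
eef_pos: [0.4332, 0.2836, 0.0076]
eef_rot: [0.692, -0.692, -0.147, 0.145]
force: [-0.5, -0.3, 6.0]
opening: 0.0395
```

Emit:
apply_moves([
  [1, 0, -10, 0, 0],
  [1, 0, -30, 0, 0],
  [1, 0, -60, 0, 0],
  [1, 0, -90, 0, 0],
  [1, 0, -120, 0, 0],
  [1, 0, -140, 0, 0],
  [1, 0, -140, 0, 0],
])

```text
t: 22.67
eef_pos: [0.4348, 0.2844, 0.1523]
eef_rot: [0.693, -0.691, -0.149, 0.142]
force: [0.1, 0.9, 0.2]
opening: 0.0393
```

```bash
python3 -c "
from h import *
to(.5755,-.0395,.145,92)"
```

```text
t22.67 pos [0.4348 0.2844 0.1523] yaw 113.8 tooly [ 0.009  0.004 -1.   ] open 0.0393 F [0.1 0.9 0.2] q1 0.44 q6 -1.55
  shift [  -2.     7.2 -353.2] turn 21.8 (or -158.2)
```

Emit:
apply_moves([
  [1, 0, 0, -15, 0],
  [1, 0, 0, -40, 3],
  [1, 0, 0, -70, 6],
  [1, -1, 0, -105, 9],
  [1, -1, 0, -140, 12],
  [1, -1, 0, -175, 15],
  [1, -1, 0, -210, 18],
  [1, -1, 0, -245, 22],
])

```text
t: 23.33
eef_pos: [0.5292, 0.0569, 0.1446]
eef_rot: [0.707, -0.707, -0.009, 0.011]
force: [0.1, 1.3, -0.3]
opening: 0.0387
```

```bash
python3 -c "
from h import *
to(.5755,-.0395,.145,92)"
```

```text
t23.33 pos [0.5292 0.0569 0.1446] yaw 91.6 tooly [-0.003  0.    -1.   ] open 0.0387 F [ 0.1  1.3 -0.3] q1 -0.03 q6 -1.63
  shift [ 43.5  -0.6 -97.7] turn -0.4 (or 179.6)
```

Emit:
apply_moves([
  [1, 13, 0, -29, 0],
  [1, 26, 0, -58, 0],
  [1, 37, 0, -84, 0],
  [1, 43, 0, -98, 0],
  [1, 43, 0, -98, 0],
  [1, 43, 0, -98, 0],
  [1, 43, 0, -98, 0],
])

```text
t: 23.92
eef_pos: [0.5751, -0.037, 0.1454]
eef_rot: [0.707, -0.707, -0.011, 0.012]
force: [0.2, 0.1, -1.1]
opening: 0.0392
```

```bash
python3 -c "
from h import *
to(.5755,-.0395,.06,92);wrist('w8')"
```

```text
t23.92 pos [ 0.5751 -0.037   0.1454] yaw 91.8 tooly [-0.002  0.001 -1.   ] open 0.0392 F [ 0.2  0.1 -1.1] q1 -0.19 q6 -1.80
  shift [ 0.5 85.4 -2.6] turn -0.2 (or 179.8)
```

View pics/w8.png

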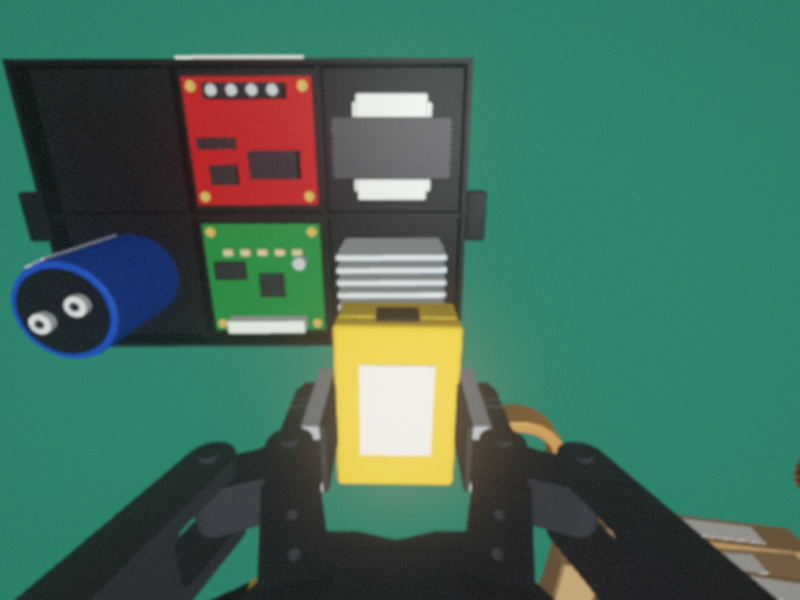

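```bash
python3 -c "
from h import *
for n,p,z in [('box',[(333,326),(462,326),(454,484),(338,484)],.162),('hsfront',[(335,257),(447,257)],.052),('hsbase',[(344,240),(440,240)],.052),('green',[(210,232),(312,231),(318,323),(221,323)],.0056),('term',(59.5,315),.079),('core',[(331,118),(452,118),(451,178),(331,179)],.052)]:
  w=wp('w8',p,z)[:,:2];print(n,w.round(4).tolist(),w.mean(0).round(4))"
```

```text
box [[0.5451, -0.0581], [0.5439, -0.0187], [0.6035, -0.0167], [0.6048, -0.0572]] [ 0.5743 -0.0377]
hsfront [[0.551, -0.0715], [0.5491, -0.0108]] [ 0.55   -0.0411]
hsbase [[0.5415, -0.0666], [0.5398, -0.0152]] [ 0.5407 -0.0409]
green [[0.5487, -0.157], [0.546, -0.092], [0.6092, -0.0897], [0.6113, -0.1559]] [ 0.5788 -0.1236]
term [[0.5785, -0.2066]] [ 0.5785 -0.2066]
core [[0.4808, -0.0727], [0.4789, -0.0132], [0.5075, -0.0116], [0.51, -0.0731]] [ 0.4943 -0.0426]
```

The box (0.574,-0.038) is a few mm off the sink's centre (0.579,-0.040). I'll correct that, lower it and release.

Emit:
apply_moves([
  [1, 4, 15, -2, 0],
  [1, 4, 40, -2, 0],
  [1, 4, 60, -2, 0],
  [1, 4, 73, -2, 0],
  [1, 4, 80, -2, 0],
  [1, 4, 84, -2, 0],
  [1, 4, 86, -2, 0],
  [1, 4, 87, -2, 0],
])

```text
t: 24.63
eef_pos: [0.5807, -0.0399, 0.0601]
eef_rot: [-0.707, 0.707, 0.012, -0.011]
force: [1.3, 0.2, -0.9]
opening: 0.0391
```

Emit:
apply_moves([
  [1, 0, 0, 0, 0],
  [1, 0, 0, 0, 0],
])

```text
t: 24.8
eef_pos: [0.5809, -0.0402, 0.0605]
eef_rot: [-0.707, 0.707, 0.012, -0.01]
force: [0.2, 0.4, -1.7]
opening: 0.0392
```

```bash
python3 -c "
from h import *
to(.579,-.040,.06,92)"
```

```text
t24.80 pos [ 0.5809 -0.0402  0.0605] yaw 91.8 tooly [ 0.002 -0.    -1.   ] open 0.0392 F [ 0.2  0.4 -1.7] q1 -0.20 q6 -1.80
  shift [-1.9  0.4  0.3] turn -0.2 (or 179.8)
```

Emit:
apply_moves([
  [1, -1, 1, 0, 0],
  [1, -1, 2, 0, 0],
  [1, -1, 2, 0, 0],
])

```text
t: 25.05
eef_pos: [0.5802, -0.0403, 0.0596]
eef_rot: [-0.707, 0.707, 0.012, -0.01]
force: [-3.3, 0.6, 6.4]
opening: 0.0387
```

In contact. I'll open, settle and retreat.

Emit:
apply_moves([
  [0.2, 0, 0, 0, 0],
  [-0.2, 0, 0, 0, 0],
  [-0.5, 0, 0, 0, 0],
  [-0.5, 0, 0, 0, 0],
  [-0.5, 0, -20, 0, 0],
  [-0.5, 0, -50, 0, 0],
  [-0.5, 0, -85, 0, 0],
  [-1, 0, -120, 0, 0],
])

```text
t: 25.72
eef_pos: [0.5782, -0.0399, 0.1775]
eef_rot: [0.707, -0.707, -0.01, 0.012]
force: [0.9, -0.2, 0.4]
opening: 0.0744
```

Emit:
apply_moves([
  [-1, -25, -15, 0, 0],
  [-1, -60, -30, 0, 0],
  [-1, -90, -40, 0, 0],
  [-1, -110, -40, 0, 0],
  [-1, -110, -40, 0, 0],
  [-1, -110, -40, 0, 0],
])

```text
t: 26.22
eef_pos: [0.4688, -0.0435, 0.2174]
eef_rot: [-0.707, 0.707, 0.011, -0.01]
force: [0.2, -0.6, -0.0]
opening: 0.0853
```

```bash
python3 -c "
from h import *
to(.579,-.040,.06,92); wrist('w9')
f=r.grab_frame('scene')['img'][:,:,::-1]; cv2.imwrite('pics/s9.png',cv2.resize(f[200:345,110:350],(800,483),interpolation=cv2.INTER_CUBIC))"
```

```text
t26.22 pos [ 0.4688 -0.0435  0.2174] yaw 91.8 tooly [ 0.001 -0.    -1.   ] open 0.0853 F [ 0.2 -0.6 -0. ] q1 -0.25 q6 -1.85
  shift [110.1 157.5   0.2] turn -0.2 (or 179.8)
```

View pics/w9.png

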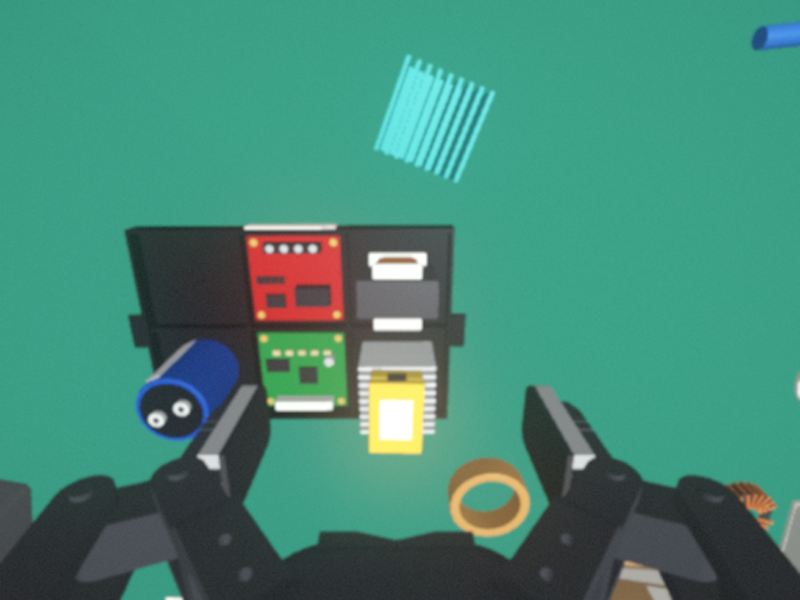

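View pics/s9.png

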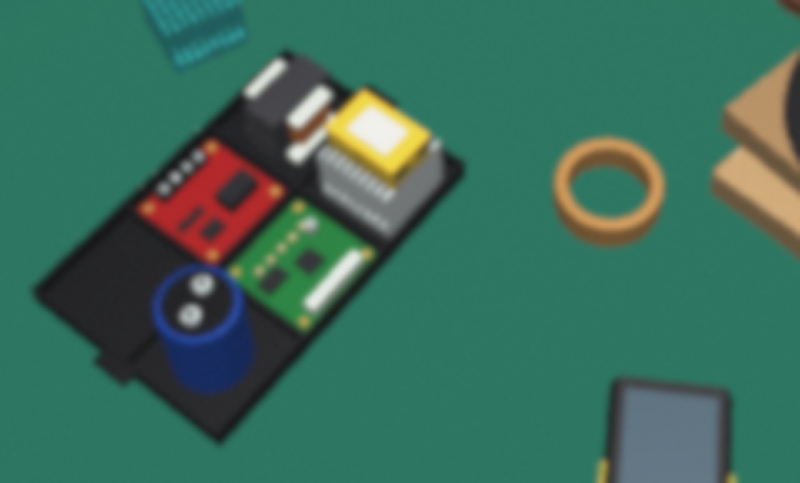

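```bash
python3 -c "
from h import *
for n,p,z in [('box',[(370,381),(423,381),(421,453),(370,452)],.076),('label',(396,420),.076),('hsfront',[(359,368),(437,368)],.052),('hsback',[(360,434),(434,434)],.052),('green',[(264,339),(338,339),(341,402),(271,402)],.0056),('term',(169,414),.079),('core',[(357,281),(439,281),(439,319),(356,319)],.052),('red',[(253,242),(333,242),(337,315),(261,315)],.0056)]:
  w=wp('w9',p,z)[:,:2];print(n,w.round(4).tolist(),w.mean(0).round(4))"
```

```text
box [[0.548, -0.0605], [0.5469, -0.0223], [0.6093, -0.0207], [0.6096, -0.0598]] [ 0.5784 -0.0408]
label [[0.5803, -0.0407]] [ 0.5803 -0.0407]
hsfront [[0.5507, -0.0702], [0.5488, -0.01]] [ 0.5498 -0.0401]
hsback [[0.6111, -0.0692], [0.6092, -0.0088]] [ 0.6102 -0.039 ]
green [[0.5499, -0.1563], [0.548, -0.0921], [0.611, -0.0901], [0.6129, -0.1541]] [ 0.5805 -0.1231]
term [[0.5782, -0.2073]] [ 0.5782 -0.2073]
core [[0.4804, -0.072], [0.4786, -0.0128], [0.5081, -0.011], [0.51, -0.0726]] [ 0.4943 -0.0421]
red [[0.4645, -0.1596], [0.4625, -0.0951], [0.5256, -0.0927], [0.5276, -0.1574]] [ 0.495  -0.1262]
```

```bash
python3 -c "
from h import *
r.sign_off(); print(r.observe()['t'])"
```

```text
the job is handed in; nothing more can be done
the job is handed in; nothing more can be done
```

The kit is made up and handed in at about 26 s of the 106 s allowed. The interface reports no verdict, so the figures below are my own last measurements.

| Part | Placed | Last check (wrist picture) |
|---|---|---|
| Heat sink | back-left cell, left of the green board | about 84 mm left of the board's centre, within about 3 mm |
| Capacitor | back-right cell, right of the green board | about 84 mm right, within about 5 mm |
| Transformer | front-left cell, left of the red board | about 84 mm left, within about 3 mm |
| Yellow screw box | flat on top of the heat sink | centres within about 2 mm |

- **Standing:** the final scene picture shows everything upright, the box lying flat, and the gripper clear and open. I judged height and tilt by eye, because there is no depth reading.
- **Spool and tape roll:** the arm made no contact with either that I saw. I did not measure their positions again at the end.
- **Disagreements:** the camera views differed from each other by up to about 4 mm, and the measured tool position wandered by about 3 mm. Both are well inside the tolerances, and no check failed.

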